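Complete the sampler tray and slide it home

TASK

The sampler's pulled-out tray should hold six closed jars in two neat rows of three, but an empty beaker has been left on one of its circles: stand the beaker upright on the rubber drain mat, and stand the three jars from the bench inside the free circles, one upright jar to each circle, setting them down rather than dropping them. Once all six jars stand in their circles, slide the tray smoothly fully home by its handle without shifting them, and leave the slim vial where it is.

Things in the scene. Friction and masses are not known exactly. Their poses are not given: they have to be found in the camera images.
- jar0: closed sample jar: amber body, flat white lid, a plain upright cylinder 40 mm in diameter and 40 mm tall, 60 to 130 g; origin at the centre of its underside, z up. At the start it stands loose on the bench, to one side of the sampler.
- jar1: closed sample jar: amber body, flat white lid, a plain upright cylinder 40 mm in diameter and 40 mm tall, 60 to 130 g; origin at the centre of its underside, z up. At the start it stands loose on the bench, to one side of the sampler.
- jar2: closed sample jar: amber body, flat white lid, a plain upright cylinder 40 mm in diameter and 40 mm tall, 60 to 130 g; origin at the centre of its underside, z up. At the start it stands loose on the bench, to one side of the sampler.
- jar3: closed sample jar: amber body, flat white lid, a plain upright cylinder 40 mm in diameter and 40 mm tall, 60 to 130 g; origin at the centre of its underside, z up. At the start it already stands on a circle of the tray.
- jar4: closed sample jar: amber body, flat white lid, a plain upright cylinder 40 mm in diameter and 40 mm tall, 60 to 130 g; origin at the centre of its underside, z up. At the start it already stands on a circle of the tray.
- jar5: closed sample jar: amber body, flat white lid, a plain upright cylinder 40 mm in diameter and 40 mm tall, 60 to 130 g; origin at the centre of its underside, z up. At the start it already stands on a circle of the tray.
- beaker: empty open steel beaker, straight-sided, 39 mm outside diameter, 50 mm tall, 3 mm wall, 35 to 70 g; origin at the centre of its underside, z up. At the start it stands on one of the tray's circles.
- spot0 (a point): centre of a 56 mm circle engraved on the tray, on the tray's floor: near row (towards the handle), left. The six make 2 rows of 3, 72 mm between centres both ways; it moves with the tray. Axes: x the way the tray slides home, y to the left, z up. The tray's floor is 20 mm above the bench, its rim 6 mm high.
- spot1 (a point): centre of a 56 mm circle engraved on the tray, on the tray's floor: near row, middle. The six make 2 rows of 3, 72 mm between centres both ways; it moves with the tray. Axes: x the way the tray slides home, y to the left, z up. The tray's floor is 20 mm above the bench, its rim 6 mm high.
- spot2 (a point): centre of a 56 mm circle engraved on the tray, on the tray's floor: near row, right. The six make 2 rows of 3, 72 mm between centres both ways; it moves with the tray. Axes: x the way the tray slides home, y to the left, z up. The tray's floor is 20 mm above the bench, its rim 6 mm high.
- spot3 (a point): centre of a 56 mm circle engraved on the tray, on the tray's floor: far row, left. The six make 2 rows of 3, 72 mm between centres both ways; it moves with the tray. Axes: x the way the tray slides home, y to the left, z up. The tray's floor is 20 mm above the bench, its rim 6 mm high.
- spot4 (a point): centre of a 56 mm circle engraved on the tray, on the tray's floor: far row, middle. The six make 2 rows of 3, 72 mm between centres both ways; it moves with the tray. Axes: x the way the tray slides home, y to the left, z up. The tray's floor is 20 mm above the bench, its rim 6 mm high.
- spot5 (a point): centre of a 56 mm circle engraved on the tray, on the tray's floor: far row, right. The six make 2 rows of 3, 72 mm between centres both ways; it moves with the tray. Axes: x the way the tray slides home, y to the left, z up. The tray's floor is 20 mm above the bench, its rim 6 mm high.
- tray_grip (a point): middle of the top edge of the tray's handle, an upright grey plate 10 mm thick (along the slide), 70 mm wide, reaching from 14 to 70 mm above the bench, 69 mm in front of the near row's centres. Axes as for the circles; push it along its +x to slide the tray home.
- tray (a joint): how far the tray has slid in: 0 m pulled fully out (as at the start), 0.110 m fully home against its stop under the sampling arm. It slides against about 2 N of friction (plus 12 N per m/s) and stays where it is left. The sampling arm's crossbar is 170 to 200 mm above the bench, its front face 186 mm beyond the far row's centres while the tray is out.
- drain_mat: square grey ribbed rubber drain mat fixed to the bench, 130 x 130 mm, 4 mm thick, to the left or right of the sampler; origin at the centre of its underside, x and y along its sides.
- vial: bystander among the jars: a slim amber vial, 24 mm in diameter and 60 mm tall, white cap; origin at the centre of its underside. It does not belong on the tray.
Things that resemble listed ones, but are neither listed nor needed, are in the scene too. Leave any blue or green look-alike of the jar2 alone.

How it is judged:
By the outcome, as a careful person would: the job done as asked, in the order asked, and still so for the second after the job is handed in, with the robot touching nothing.
It also fails if it takes over 72 s, if anything falls off the work surface, if the arm or the gripper's body presses on something with over 40 N, if the wrist force passes 120 N, or if a joint passes its speed limit or range.

ROBOT

A 6-joint arm with a two-finger parallel gripper is mounted at the origin on the work surface. World frame = base frame: x ahead of the robot, y to its left, z up, the work surface at z = 0. Lengths are in m, angles in rad, forces in N, time in s.
With the tool pointing down it reaches from about 0.35 to 0.975 m from the base axis. Payload 4.9 kg.
Tool frame: the origin (TCP) lies midway between the tips of the shut fingers; the grasp point (between the pads) lies 19 mm behind it; y points along the fingers, x is the direction in which the jaws open and shut, and the axes are right-handed (so a half turn about y gives the same grasp; the last joint's range is limited). The gripper opens to 85 mm and grips with 20 to 120 N. Pads are 22 mm wide; open, the fingers measure 114 mm over their backs; the gripper's body (76 mm by 85 mm) begins 54 mm behind the grasp point. The pads swing forward as they close: fully open they stand 13 mm farther back than shut.
Start: joints at [-1.373, 0.053, 1.613, -0, 1.476, -0.119], TCP at [0.195, -0.594, 0.231] pointing down, gripper open.
Joint ranges: [-3.01, 3.01], [-1.01, 2.22], [0.06, 2.58], [-1.02, 4.17], [0.09, 2.62], [-3.14, 3.14]. Speed limits (rad/s): [2.57, 2.57, 3.14, 3.14, 3.14, 3.14].

INTERFACE

Orientations are given as a unit quaternion [x, y, z, w].
In Python, from cell import sense, capture, camera_model, finish_job, search_frame, cut_out gives the robot as it stands.
- The arm moves only by the tool apply_moves, never from a script. Its argument "increments" is a list of rows, each a list of 3 entries, a list of its own where there are three numbers: the closure, from -1 (fully open) to 1 (shut), then the shift along the tool's x, y, z in m, then the turn, a rotation vector about the tool's x, y, z in degrees. In form: [[hand, [x, y, z], [ax, ay, az]], ...]. A call has 1 to 12 rows; each row is the pose to reach, as a shift and turn from the pose commanded when the call began, along the tool's axes at that moment; what a row does not reach only later rows make up. A row lasts 1/8 s, in which the tool goes at most 62.5 mm and 10.7 degrees, less where a joint would pass 70% of its speed; a pose out of reach is approached as far as the arm can. A call with a gripper value outside its range is refused whole. The fingers move at their own pace and stop on an object; "force" is the grip in N (left out, the last holds). Time passes only in rows, so rows that repeat a pose let the fingers close. It gives the time, the measured TCP pose, the force and the opening at its end, in the units of the state.
- sense(): the state, without advancing time (a new reading comes with each control period).
- capture(name): name is "scene" or "top" or "wrist"; returns (picture, depth): 480x640x3 uint8, red, green, blue; 480x640 float32, m along the optical axis (not along the pixel's ray), 0 where there is no reading.
- camera_model(name): a dict with "camera_matrix" (3x3 intrinsics, pixels), "world_to_cam" (4x4, takes a point from world to camera coordinates). Camera axes: x right, y up, looking along -z (the intrinsics and any distortion apply to the point x, -y, -z); pixel columns grow to the right and rows downward; lengths in m; the calibration is good to about 2 mm. A picture is of the moment at which its call begins: read the wrist's pose just before it. camera_model takes no time and is no camera call; for the wrist camera it gives the pose at the moment of the call.
- finish_job(): hands the job in, once; it reports no verdict.
Trained networks look in the newest picture that a camera, given by its name, has taken for a name from the list of things; names that differ only in an ending like _2 or _b are one class to them, and where a whole thing is asked for, a point or a joint stands for the part that bears it (a point fixed in the world has none). Each returns a list of dicts, best first, with "p" (0 to 1); they miss things now and then, are a little off and sometimes report something else, mostly with a low value. They report only what shows in the picture. A call takes as long as a camera call. They do not tell look-alikes from the thing itself.
- search_frame(camera, thing): "xyz" ([x, y, z] in m, in world coordinates, good to about 4 mm: the middle of the surface that is visible of it).
- cut_out(camera, thing): "mask" (480x640 bool, what is visible of it).
The state is a dict: "time_s": time; "joint_positions": joint angles; "joint_velocities": joint speeds; "joint_torque": joint torques, N m; "eef_pos": TCP position; "eef_rot": TCP orientation; "force": force on the tool from outside, world axes, zero at the start; "wrist_torque": the same for the moment, N m; "gripper_width": finger opening in m.
Only numpy, scipy, OpenCV 4.12 (cv2) and the standard library are available. Lean on these libraries where they do the work, as an engineer would, in place of code of your own. Each camera call takes 0.05 s, during which the arm holds its last target.

## Working session

There is one attempt and no reset: what is moved stays moved. The work goes in short steps, Python scripts to look and compute and a tool call to move; the robot and the scene stay as the last step left them, time stands still between calls to the robot, and variables do not carry over. Pictures are saved under pics/ and viewed, and the job is handed in when it is done.

Besides the shell and the picture viewer there is one more tool, called after "Call:" as name(argument=value, ...), one argument or row to a line, values as JSON. apply_moves: Moves the arm, as the interface text tells. Its arguments: {"type":"object","properties":{"increments":{"type":"array"},"force":{"type":"number"}},"required":["increments"]}

```bash
mkdir -p pics; ls; python3 - <<'E'
from cell import *
import cv2,numpy as np
print(sense())
for n in ["scene","top"]:
    im,d=capture(n); cv2.imwrite(f"pics/{n}0.png",im[:,:,::-1]); np.save(f"pics/{n}0d.npy",d)
    m=camera_model(n); print(n,m)
for t in ["jar0","beaker","vial","drain_mat","tray_grip","spot0","spot1","spot2","spot3","spot4","spot5"]:
    for r in search_frame("top",t)[:9]: print(t,np.round(r["xyz"],3),round(r["p"],2))
E
```

```text
pics
{'time_s': 0.0, 'joint_positions': array([-1.37298061e+00,  5.33642810e-02,  1.61427666e+00, -7.32940283e-06,
        1.47598229e+00, -1.18996190e-01]), 'joint_velocities': array([-0.00094464,  0.00020102,  0.00022535,  0.00138766,  0.00115739,
        0.0016093 ]), 'joint_torque': array([ 1.00858142e-03, -3.93676937e+01, -3.70179069e+01,  2.69324727e-05,
        7.06518869e-03, -4.88907645e-06]), 'eef_pos': array([ 0.19459148, -0.59329236,  0.23006877]), 'eef_rot': array([-0.57212665,  0.41539642, -0.41433842,  0.57309736]), 'force': array([ 0.78818383,  0.27736674, -0.14822532]), 'wrist_torque': array([0.02714011, 0.01409547, 0.0178981 ]), 'gripper_width': 0.08535522949273812}
scene {'camera_matrix': array([[496.64606361,   0.        , 320.46600908],
       [  0.        , 496.64606361, 244.03077158],
       [  0.        ,   0.        ,   1.        ]]), 'world_to_cam': array([[ 0.06111146,  0.99800415, -0.01590935, -0.01977505],
       [-0.72190806,  0.05520104,  0.68978373,  0.36489047],
       [ 0.68928524, -0.0306686 ,  0.72384066, -1.46108507],
       [ 0.        ,  0.     
[... 441 characters left out ...]
 ,  0.        ,  1.        ]])}
jar0 [ 0.591 -0.351  0.037] 0.87
jar0 [0.532 0.089 0.059] 0.83
jar0 [0.676 0.274 0.041] 0.76
jar0 [0.566 0.354 0.041] 0.75
jar0 [0.653 0.363 0.043] 0.72
jar0 [0.559 0.024 0.02 ] 0.65
jar0 [0.596 0.013 0.061] 0.59
jar0 [0.6   0.255 0.038] 0.56
jar0 [ 0.59  -0.058  0.062] 0.52
beaker [0.596 0.013 0.06 ] 0.73
beaker [ 0.524 -0.05   0.023] 0.57
vial [ 0.566 -0.252  0.054] 0.7
drain_mat [0.462 0.314 0.003] 0.77
tray_grip [0.56  0.026 0.019] 0.61
tray_grip [ 0.591 -0.061  0.058] 0.54
spot0 [0.56  0.02  0.023] 0.78
spot1 [0.56  0.02  0.023] 0.78
spot2 [0.56  0.02  0.023] 0.78
spot3 [0.56  0.02  0.023] 0.78
spot4 [0.56  0.02  0.023] 0.78
spot5 [0.56  0.02  0.023] 0.78
```

View pics/top0.png

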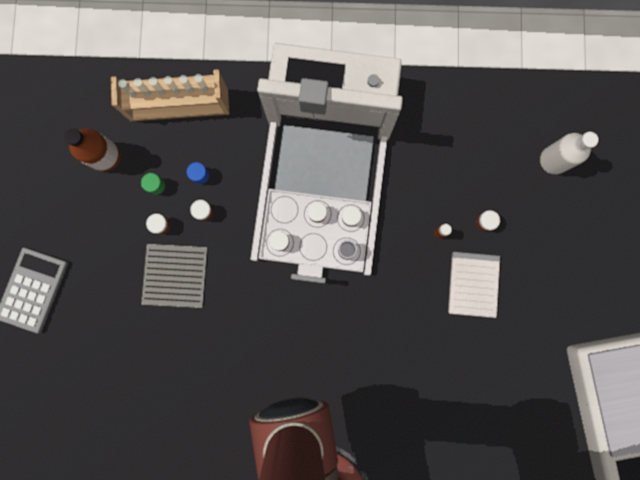

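View pics/scene0.png

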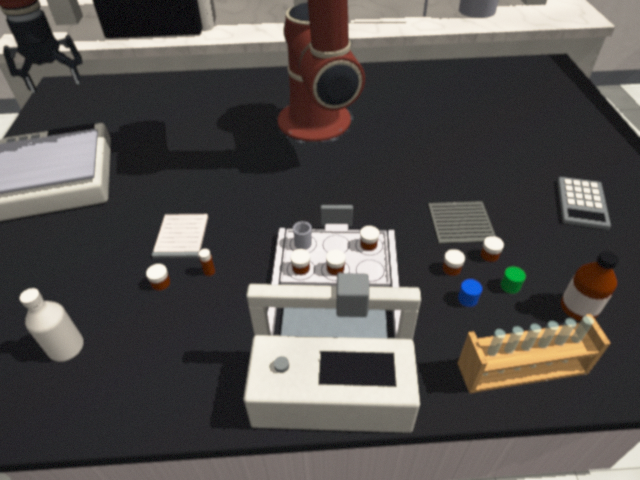

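Likely confusions in the top view: the white-lidded bench jars are at (157,224), (200,210) and (489,220). The look-alikes are blue (197,172), green (151,183) and the slim vial (445,230). Jars are already on the tray at (279,241), (317,211) and (350,215), and the beaker is at (347,249), on the near-right circle. I'll check these in crops and measure.

```bash
cat > h.py <<'E'
import numpy as np,cv2
from cell import *
from scipy.spatial.transform import Rotation as R
M={n:camera_model(n) for n in ("top","scene")}
def ray(n,uv,z):
    m=M[n];K=m["camera_matrix"];T=m["world_to_cam"]
    p=np.linalg.inv(K)@[uv[0],uv[1],1]; d=T[:3,:3].T@np.array([p[0],-p[1],-p[2]]); o=-T[:3,:3].T@T[:3,3]
    return o+d*(z-o[2])/d[2]
def proj(n,X):
    m=M[n];K=m["camera_matrix"];T=m["world_to_cam"]
    c=T[:3,:3]@np.asarray(X)+T[:3,3]; p=K@[c[0],-c[1],-c[2]]; return p[:2]/p[2]
def lids(im,n="top"):
    hsv=cv2.cvtColor(im,cv2.COLOR_RGB2HSV)
E
python3 - <<'E'
from h import *
s=sense(); r=R.from_quat(s["eef_rot"]).as_matrix(); print(np.round(r,3))
im=cv2.imread("pics/top0.png"); d=np.load("pics/top0d.npy")
cv2.imwrite("pics/a.png",cv2.resize(im[180:290,245:405],None,fx=5,fy=5,interpolation=cv2.INTER_CUBIC))
a=cv2.resize(im[150:320,130:230],None,fx=3.3,fy=3.3,interpolation=cv2.INTER_CUBIC);b=cv2.resize(im[150:320,420:520],None,fx=3.3,fy=3.3,interpolation=cv2.INTER_CUBIC)
cv2.imwrite("pics/b.png",np.hstack([a,b]))
g=cv2.cvtColor(im,cv2.COLOR_BGR2GRAY)
# bench lids
for name,(u,v),z in [("A",(157,224),.04),("B",(200,210),.04),("C",(489,220),.04),("vial",(445,230),.06)]:
    roi=np.zeros_like(g); roi[v-16:v+17,u-16:u+17]=1
    m=((g>110)&(roi>0)).astype(np.uint8); n,l,st,c=cv2.connectedComponentsWithStats(m)
    k=1+np.argmax(st[1:,4]); 
    print(name,st[k],np.round(c[k],1),np.round(ray("top",c[k],z),4))
def P(u,v):
    X=ray("top",(u,v),0);m=M["top"];o=-m["world_to_cam"][:3,:3].T@m["world_to_cam"][:3,3]
    K=m["camera_matrix"]; dd=d[v,u]; p=np.linalg.inv(K)@[u,v,1]*dd
    return m["world_to_cam"][:3,:3].T@(np.array([p[0],-p[1],-p[2]])-m["world_to_cam"][:3,3])
for q in [(262,200),(377,200),(375,160),(270,150),(310,278),(330,160),(279,241),(317,213),(313,246),(347,262),(175,275)]: print(q,np.round(P(*q),3))
E
```

```text
[[ 0.312 -0.     0.95 ]
 [-0.95  -0.     0.312]
 [ 0.    -1.    -0.   ]]
A [146 213  20  21 329] [155.6 223. ] [0.5658 0.3511 0.04  ]
B [190 199  20  21 326] [199.7 209.2] [0.5975 0.2601 0.04  ]
C [479 210  21  20 333] [489.2 219.7] [ 0.591  -0.3518  0.04  ]
vial [439 223  13  13 124] [445.  229.3] [ 0.5657 -0.2536  0.06  ]
(262, 200) [0.624 0.132 0.022]
(377, 200) [ 0.63  -0.115  0.024]
(375, 160) [ 0.723 -0.112  0.003]
(270, 150) [0.734 0.119 0.022]
(310, 278) [0.458 0.023 0.069]
(330, 160) [ 0.719 -0.012  0.007]
(279, 241) [0.532 0.089 0.061]
(317, 213) [0.593 0.012 0.059]
(313, 246) [0.527 0.02  0.02 ]
(347, 262) [ 0.495 -0.054  0.017]
(175, 275) [ 0.459  0.316 -0.001]
```

View pics/a.png

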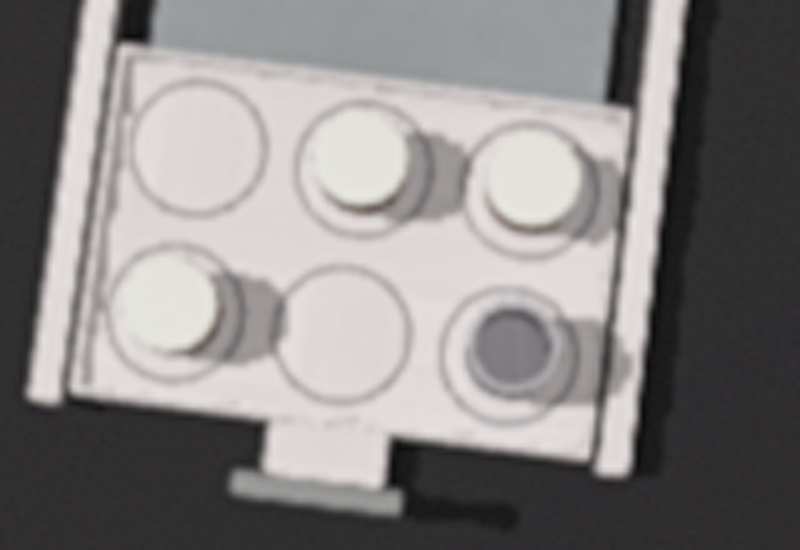

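View pics/b.png

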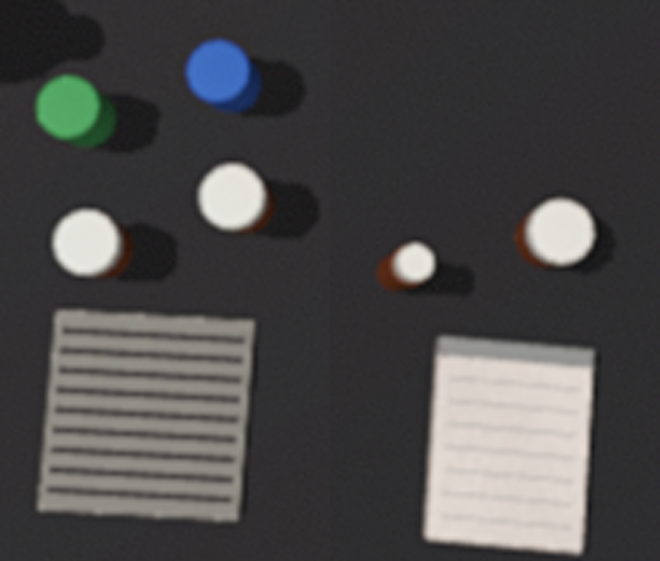

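```bash
python3 - <<'E'
from h import *
from scipy.optimize import least_squares
c={3:(200,148),4:(364,169),5:(531,190),0:(176,312),1:(344,333),2:(509,356)}
f=lambda x,y:((x+.5)/5-.5+245,(y+.5)/5-.5+180)
W={k:ray("top",f(*v),.02)[:2] for k,v in c.items()}
L={k:np.array([(k//3)*.072,(1-k%3)*.072]) for k in c}
def pos(p,l): a=p[2]; return p[:2]+np.array([[np.cos(a),-np.sin(a)],[np.sin(a),np.cos(a)]])@l
s=least_squares(lambda p:np.concatenate([pos(p,L[k])-W[k] for k in c]),[.53,.02,0])
print(np.round(s.x,4),np.degrees(s.x[2]),"res",np.abs(s.fun).max())
for k in range(6): print(k,np.round(pos(s.x,L[k]),4))
print("grip",pos(s.x,np.array([-.069,0])), "grip seen", ray("top",f(316,488),.07),"home",pos(s.x,np.array([.041,0])))
print("beaker", ray("top",f(513,343),.07)[:2])
for q in [(55,310),(255,320),(38,508),(240,522)]: print("mat",ray("top",(130+q[0]/3.3,150+q[1]/3.3),.004))
for t,(x,y) in dict(j0=(170,307),j4=(360,157),j5=(533,178)).items(): print(t,ray("top",f(x,y),.06)[:2])
for t,(x,y) in dict(blue=(218,72),green=(68,107)).items(): print(t,ray("top",(130+x/3.3,150+y/3.3),.04)[:2])
E
```

```text
[ 0.5266  0.0192 -0.104 ] -5.95803114922524 res 0.00045377299034112667
0 [0.534  0.0908]
1 [0.5266 0.0192]
2 [ 0.5191 -0.0524]
3 [0.6057 0.0833]
4 [0.5982 0.0117]
5 [ 0.5907 -0.0599]
grip [0.45794838 0.02632795] grip seen [0.45938813 0.02700662 0.07      ] home [0.56735419 0.01490995]
beaker [ 0.52036241 -0.05156464]
mat [0.52410456 0.37980942 0.004     ]
mat [0.52087309 0.24863429 0.004     ]
mat [0.39519624 0.38289092 0.004     ]
mat [0.38943403 0.25186309 0.004     ]
j0 [0.53247458 0.0896292 ]
j4 [0.59694475 0.01311788]
j5 [ 0.5900176  -0.05879572]
blue [0.67754778 0.27194798]
green [0.65210404 0.36689528]
```

```bash
cat >> h.py <<'E'
def go(*ts):
    s=sense(); r=R.from_quat(s["eef_rot"]).as_matrix(); p=s["eef_pos"]
    yaw=np.degrees(np.arctan2(r[1,0],r[0,0])); print("t",s["time_s"],"p",np.round(p,4),"yaw",round(yaw,1),"w",round(s["gripper_width"],4),"F",np.round(s["force"],1), "tilt", np.round(r[:,1],3))
    for t in ts:
        print(t,"->",np.round(r.T@(np.array(t[:3])-p),4),"turn_y",round(-(t[3]-yaw),1))
E
python3 - <<'E'
from h import *
go((.520,-.052,.16,-50),(.520,-.052,.032,-50))
E
```

```text
t 0.65 p [ 0.1947 -0.5939  0.2313] yaw -71.8 w 0.0855 F [ 0.1 -0.5  0.1] tilt [-0. -0. -1.]
(0.52, -0.052, 0.16, -50) -> [-0.4136  0.0713  0.4779] turn_y -21.8
(0.52, -0.052, 0.032, -50) -> [-0.4136  0.1993  0.4779] turn_y -21.8
```

Call:
apply_moves(
  increments=[
    [-1,[-0.035,0.006,0.04],[0,-2,0]],
    [-1,[-0.075,0.013,0.087],[0,-4,0]],
    [-1,[-0.115,0.02,0.133],[0,-6,0]],
    [-1,[-0.155,0.027,0.179],[0,-8,0]],
    [-1,[-0.195,0.034,0.225],[0,-10,0]],
    [-1,[-0.235,0.04,0.271],[0,-12,0]],
    [-1,[-0.275,0.047,0.318],[0,-14,0]],
    [-1,[-0.315,0.054,0.364],[0,-16,0]],
    [-1,[-0.35,0.06,0.404],[0,-18,0]],
    [-1,[-0.38,0.066,0.439],[0,-20,0]],
    [-1,[-0.403,0.07,0.466],[0,-21.8,0]],
    [-1,[-0.4136,0.0713,0.4779],[0,-21.8,0]],
  ],
)

```text
time_s: 2.15
eef_pos: [0.5204, -0.0505, 0.1598]
eef_rot: [0.641, -0.299, 0.298, -0.641]
force: [-0.4, -0.5, -0.8]
gripper_width: 0.0851
```

```bash
python3 - <<'E'
from h import *
im,d=capture("wrist"); cv2.imwrite("pics/w1.png",im[:,:,::-1]); print(camera_model("wrist"))
im,d=capture("top"); cv2.imwrite("pics/t1.png",im[:,:,::-1])
go((.520,-.052,.032,-50))
E
```

```text
{'camera_matrix': array([[400.28621278,   0.        , 324.85765019],
       [  0.        , 400.28621278, 240.71078041],
       [  0.        ,   0.        ,   1.        ]]), 'world_to_cam': array([[ 6.43338323e-01, -7.65581980e-01,  1.85660843e-04,
        -3.74234541e-01],
       [ 7.26108322e-01,  6.10090687e-01, -3.17105753e-01,
        -3.27934587e-01],
       [ 2.42657180e-01,  2.04141094e-01,  9.48390166e-01,
        -4.27209145e-01],
       [ 0.00000000e+00,  0.00000000e+00,  0.00000000e+00,
         1.00000000e+00]])}
t 2.25 p [ 0.5202 -0.0512  0.1599] yaw -50.0 w 0.0855 F [-1.2  0.2 -0.7] tilt [-0. -0. -1.]
(0.52, -0.052, 0.032, -50) -> [ 0.0005  0.1279 -0.0006] turn_y 0.0
```

View pics/w1.png

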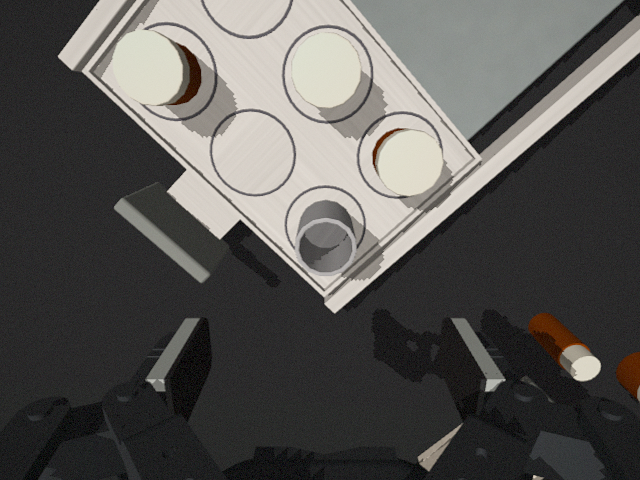

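The wrist view shows the beaker rim at (326,247) midway between the fingers (columns about 190 and 465). The free circle is at (253,153), with jars at (150,67), (327,70) and (408,161). Descending and gripping now.

Call:
apply_moves(
  increments=[
    [-1,[0,0.04,0],[0,0,0]],
    [-1,[0,0.08,0],[0,0,0]],
    [-1,[0,0.11,0],[0,0,0]],
    [-1,[0,0.127,0],[0,0,0]],
    [-1,[0,0.128,0],[0,0,0]],
    [1,[0,0.128,0],[0,0,0]],
    [1,[0,0.128,0],[0,0,0]],
    [1,[0,0.128,0],[0,0,0]],
    [1,[0,0.128,0],[0,0,0]],
    [1,[0,0.128,0],[0,0,0]],
  ],
  force=25,
)

```text
time_s: 3.5
eef_pos: [0.5209, -0.0522, 0.0333]
eef_rot: [-0.641, 0.298, -0.3, 0.641]
force: [-0.9, 0.6, 5.7]
gripper_width: 0.0369
```

```bash
python3 - <<'E'
from h import *
go((.455,.315,.14,-50))
im,d=capture("wrist"); cv2.imwrite("pics/w2.png",im[:,:,::-1])
E
```

```text
t 3.5 p [ 0.5209 -0.0522  0.0333] yaw -50.0 w 0.0369 F [-0.9  0.6  5.7] tilt [ 0.002 -0.    -1.   ]
(0.455, 0.315, 0.14, -50) -> [-0.3236 -0.107   0.1854] turn_y -0.0
```

View pics/w2.png

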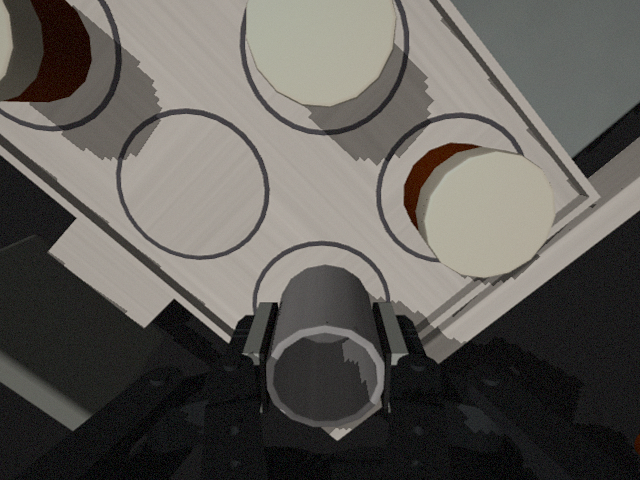

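Call:
apply_moves(
  increments=[
    [1,[0,-0.015,0],[0,0,0]],
    [1,[0,-0.05,0],[0,0,0]],
    [1,[-0.015,-0.09,0.009],[0,0,0]],
    [1,[-0.055,-0.107,0.031],[0,0,0]],
    [1,[-0.1,-0.107,0.057],[0,0,0]],
    [1,[-0.145,-0.107,0.083],[0,0,0]],
    [1,[-0.19,-0.107,0.109],[0,0,0]],
    [1,[-0.235,-0.107,0.135],[0,0,0]],
    [1,[-0.275,-0.107,0.158],[0,0,0]],
    [1,[-0.305,-0.107,0.175],[0,0,0]],
    [1,[-0.3236,-0.107,0.1854],[0,0,0]],
    [1,[-0.3236,-0.107,0.1854],[0,0,0]],
  ],
)

```text
time_s: 5.05
eef_pos: [0.4537, 0.3162, 0.1393]
eef_rot: [0.641, -0.298, 0.298, -0.641]
force: [0.1, 0.3, -1.4]
gripper_width: 0.0366
```

```bash
python3 - <<'E'
from h import *
go((.455,.315,.0165,-50))
im,d=capture("wrist"); cv2.imwrite("pics/w3.png",im[:,:,::-1])
E
```

```text
t 5.05 p [0.4537 0.3162 0.1393] yaw -49.9 w 0.0366 F [ 0.1  0.3 -1.4] tilt [-0. -0. -1.]
(0.455, 0.315, 0.0165, -50) -> [0.0017 0.1228 0.0002] turn_y 0.1
```

View pics/w3.png

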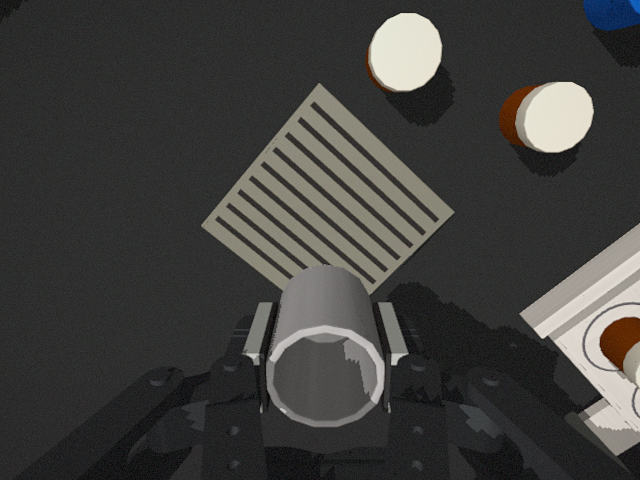

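Call:
apply_moves(
  increments=[
    [1,[0.001,0.04,0],[0,0,0]],
    [1,[0.002,0.08,0],[0,0,0]],
    [1,[0.002,0.106,0],[0,0,0]],
    [1,[0.002,0.114,0],[0,0,0]],
    [1,[0.002,0.118,0],[0,0,0]],
    [1,[0.002,0.12,0],[0,0,0]],
    [1,[0.002,0.1215,0],[0,0,0]],
    [1,[0.002,0.122,0],[0,0,0]],
  ],
)

```text
time_s: 6.1
eef_pos: [0.456, 0.3138, 0.0177]
eef_rot: [-0.64, 0.299, -0.299, 0.641]
force: [-0.2, 0.3, 0.0]
gripper_width: 0.037
```

Call:
apply_moves(
  increments=[
    [1,[0,0.0007,0],[0,0,0]],
    [1,[0,0.0012,0],[0,0,0]],
  ],
)

```text
time_s: 6.35
eef_pos: [0.456, 0.3139, 0.0173]
eef_rot: [-0.641, 0.299, -0.299, 0.641]
force: [-3.3, -2.7, 10.2]
gripper_width: 0.0373
```

Call:
apply_moves(
  increments=[
    [0.1,[0,-0.0004,0],[0,0,0]],
    [-0.4,[0,-0.0004,0],[0,0,0]],
    [-1,[0,0,0],[0,0,0]],
    [-1,[0,0,0],[0,0,0]],
    [-1,[0,-0.02,0],[0,0,0]],
    [-1,[0,-0.06,0],[0,0,0]],
    [-1,[0,-0.1,0],[0,0,0]],
    [-1,[0,-0.11,0],[0,0,0]],
  ],
)

```text
time_s: 7.35
eef_pos: [0.4579, 0.3148, 0.131]
eef_rot: [-0.639, 0.297, -0.301, 0.643]
force: [0.3, 0.8, -0.6]
gripper_width: 0.0859
```

```bash
python3 - <<'E'
from h import *
go((.566,.351,.12,-50),(.566,.351,.007,-50))
im,d=capture("wrist"); cv2.imwrite("pics/w4.png",im[:,:,::-1])
E
```

```text
t 7.35 p [0.4579 0.3148 0.131 ] yaw -50.0 w 0.0859 F [ 0.3  0.8 -0.6] tilt [ 0.007  0.004 -1.   ]
(0.566, 0.351, 0.12, -50) -> [0.0417 0.0119 0.106 ] turn_y -0.0
(0.566, 0.351, 0.007, -50) -> [0.0414 0.1249 0.1052] turn_y -0.0
```

View pics/w4.png

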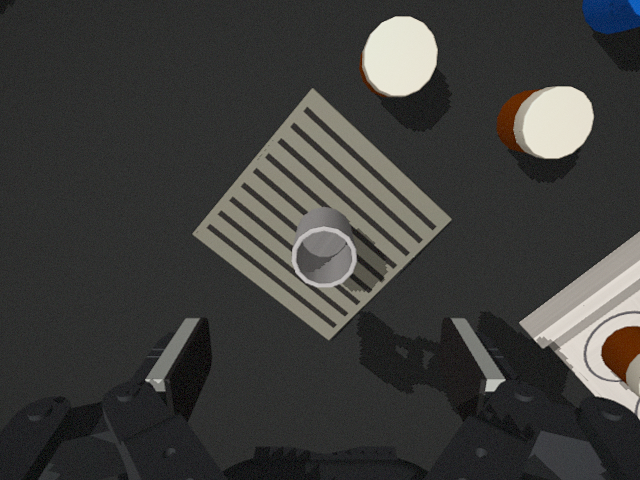

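The beaker stands upright on the mat, at (324,255). Next is jar A at (400,57), with B at (553,122). Both have white lids and amber bodies.

Call:
apply_moves(
  increments=[
    [-1,[0.018,0.006,0.045],[0,0,0]],
    [-1,[0.036,0.012,0.09],[0,0,0]],
    [-1,[0.0414,0.012,0.105],[0,0,0]],
    [-1,[0.0414,0.012,0.105],[0,0,0]],
  ],
)

```text
time_s: 7.9
eef_pos: [0.5626, 0.3489, 0.1121]
eef_rot: [0.641, -0.3, 0.299, -0.64]
force: [-0.1, 0.8, -0.2]
gripper_width: 0.0853
```

```bash
python3 - <<'E'
from h import *
go((.566,.351,.007,-50))
E
```

```text
t 7.9 p [0.5626 0.3489 0.1121] yaw -50.1 w 0.0853 F [-0.1  0.8 -0.2] tilt [-0.002 -0.001 -1.   ]
(0.566, 0.351, 0.007, -50) -> [0.0007 0.1051 0.0042] turn_y -0.1
```

Call:
apply_moves(
  increments=[
    [-1,[0.0007,0.04,0.004],[0,0,0]],
    [-1,[0.0007,0.08,0.004],[0,0,0]],
    [-1,[0.0007,0.1,0.004],[0,0,0]],
    [-1,[0.0007,0.105,0.004],[0,0,0]],
    [-1,[0.0007,0.105,0.004],[0,0,0]],
    [1,[0.0007,0.105,0.004],[0,0,0]],
    [1,[0.0007,0.105,0.004],[0,0,0]],
    [1,[0.0007,0.105,0.004],[0,0,0]],
    [1,[0.0007,0.105,0.004],[0,0,0]],
    [1,[0.0007,0.105,0.004],[0,0,0]],
  ],
  force=40,
)

```text
time_s: 9.15
eef_pos: [0.567, 0.3517, 0.0101]
eef_rot: [-0.64, 0.299, -0.3, 0.641]
force: [-1.3, -0.2, 5.8]
gripper_width: 0.0392
```

```bash
python3 - <<'E'
from h import *
im,d=capture("wrist"); cv2.imwrite("pics/w5.png",im[:,:,::-1])
go((.606,.083,.14,-50))
E
```

```text
t 9.2 p [0.5671 0.3517 0.0101] yaw -50.0 w 0.0389 F [-1.   0.2  5.6] tilt [ 0.002  0.001 -1.   ]
(0.606, 0.083, 0.14, -50) -> [ 0.2311 -0.1301 -0.1425] turn_y -0.0
```

View pics/w5.png

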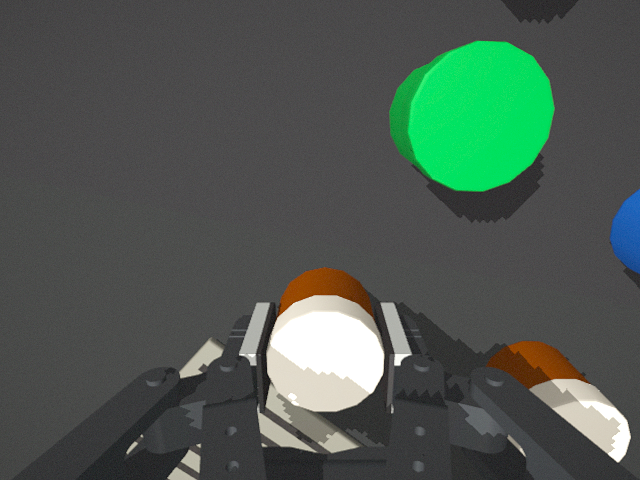

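Call:
apply_moves(
  increments=[
    [1,[0,-0.015,0],[0,0,0]],
    [1,[0,-0.06,0],[0,0,0]],
    [1,[0.01,-0.11,-0.006],[0,0,0]],
    [1,[0.04,-0.13,-0.025],[0,0,0]],
    [1,[0.08,-0.13,-0.049],[0,0,0]],
    [1,[0.12,-0.13,-0.074],[0,0,0]],
    [1,[0.16,-0.13,-0.099],[0,0,0]],
    [1,[0.195,-0.13,-0.12],[0,0,0]],
    [1,[0.22,-0.13,-0.136],[0,0,0]],
    [1,[0.231,-0.13,-0.1425],[0,0,0]],
    [1,[0.231,-0.13,-0.1425],[0,0,0]],
    [1,[0.231,-0.13,-0.1425],[0,0,0]],
  ],
)

```text
time_s: 10.7
eef_pos: [0.605, 0.0838, 0.1388]
eef_rot: [-0.641, 0.299, -0.299, 0.641]
force: [-0.8, -0.7, -1.2]
gripper_width: 0.0387
```

```bash
python3 - <<'E'
from h import *
im,d=capture("wrist"); cv2.imwrite("pics/w6.png",im[:,:,::-1])
go((.606,.083,.03,-50))
E
```

```text
t 10.75 p [0.605  0.0839 0.1388] yaw -50.0 w 0.0389 F [-0.2  0.2 -1.1] tilt [-0.  0. -1.]
(0.606, 0.083, 0.03, -50) -> [1.400e-03 1.088e-01 1.000e-04] turn_y 0.0
```

View pics/w6.png

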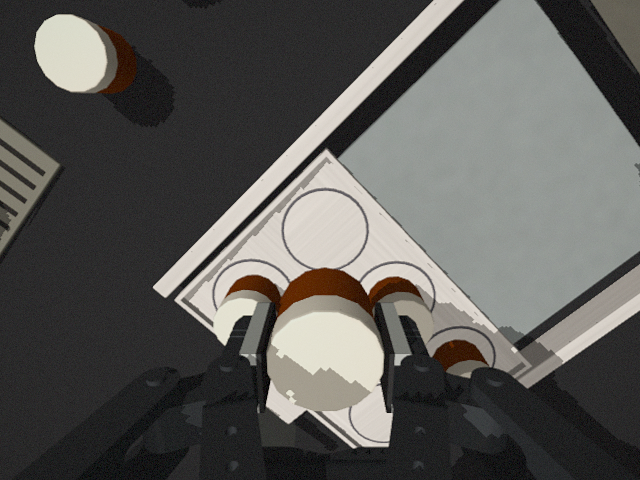

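Call:
apply_moves(
  increments=[
    [1,[0.0014,0.035,0],[0,0,0]],
    [1,[0.0014,0.07,0],[0,0,0]],
    [1,[0.0014,0.094,0],[0,0,0]],
    [1,[0.0014,0.102,0],[0,0,0]],
    [1,[0.0014,0.106,0],[0,0,0]],
    [1,[0.0014,0.1075,0],[0,0,0]],
    [1,[0.0014,0.1085,0],[0,0,0]],
    [1,[0.0014,0.109,0],[0,0,0]],
  ],
)

```text
time_s: 11.75
eef_pos: [0.6067, 0.0817, 0.0305]
eef_rot: [-0.641, 0.299, -0.3, 0.641]
force: [0.9, 1.0, -0.7]
gripper_width: 0.039
```

Call:
apply_moves(
  increments=[
    [1,[0,0.0006,0],[0,0,0]],
    [1,[0,0.0012,0],[0,0,0]],
    [1,[0,0.0012,0],[0,0,0]],
  ],
)

```text
time_s: 12.12
eef_pos: [0.607, 0.0816, 0.0301]
eef_rot: [-0.64, 0.299, -0.3, 0.641]
force: [-0.7, -1.0, 5.1]
gripper_width: 0.0389
```

Contact: 5 N upward. Releasing and rising.

Call:
apply_moves(
  increments=[
    [0.1,[0,-0.0003,0],[0,0,0]],
    [-0.3,[0,-0.0003,0],[0,0,0]],
    [-0.6,[0,0,0],[0,0,0]],
    [-0.8,[0,0,0],[0,0,0]],
    [-0.8,[0,-0.02,0],[0,0,0]],
    [-0.8,[0,-0.06,0],[0,0,0]],
    [-1,[0,-0.095,0],[0,0,0]],
    [-1,[0,-0.1,0],[0,0,0]],
    [-1,[0,-0.1,0],[0,0,0]],
  ],
)

```text
time_s: 13.25
eef_pos: [0.6063, 0.0817, 0.1293]
eef_rot: [-0.641, 0.299, -0.299, 0.641]
force: [0.0, -0.2, -0.3]
gripper_width: 0.0853
```

```bash
python3 - <<'E'
from h import *
im,d=capture("wrist"); cv2.imwrite("pics/w7.png",im[:,:,::-1])
go((.5975,.260,.12,-50))
E
```

```text
t 13.3 p [0.6056 0.0817 0.1279] yaw -50.0 w 0.0853 F [-1.1  0.4 -0.1] tilt [-0.001 -0.    -1.   ]
(0.5975, 0.26, 0.12, -50) -> [-0.1419  0.0079  0.1083] turn_y -0.0
```

View pics/w7.png

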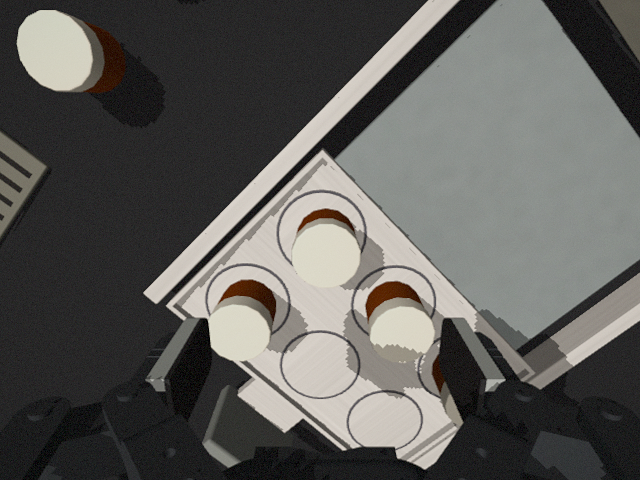

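Jar A stands inside circle 3, at (326,240). Next is jar B, seen at (60,50).

Call:
apply_moves(
  increments=[
    [-1,[-0.03,0.001,0.023],[0,0,0]],
    [-1,[-0.07,0.003,0.053],[0,0,0]],
    [-1,[-0.11,0.006,0.084],[0,0,0]],
    [-1,[-0.135,0.008,0.103],[0,0,0]],
    [-1,[-0.142,0.008,0.1083],[0,0,0]],
    [-1,[-0.142,0.008,0.1083],[0,0,0]],
  ],
)

```text
time_s: 14.05
eef_pos: [0.5973, 0.2598, 0.1192]
eef_rot: [0.641, -0.299, 0.298, -0.64]
force: [-0.2, 0.1, -0.2]
gripper_width: 0.0858
```

```bash
python3 - <<'E'
from h import *
go((.5975,.260,.007,-50))
E
```

```text
t 14.05 p [0.5973 0.2598 0.1192] yaw -50.0 w 0.0858 F [-0.2  0.1 -0.2] tilt [-0.002 -0.001 -1.   ]
(0.5975, 0.26, 0.007, -50) -> [0.     0.1122 0.0006] turn_y -0.0
```

Call:
apply_moves(
  increments=[
    [-1,[0,0.04,0],[0,0,0]],
    [-1,[0,0.085,0],[0,0,0]],
    [-1,[0,0.107,0],[0,0,0]],
    [-1,[0,0.112,0],[0,0,0]],
    [-1,[0,0.112,0],[0,0,0]],
    [1,[0,0.112,0],[0,0,0]],
    [1,[0,0.112,0],[0,0,0]],
    [1,[0,0.112,0],[0,0,0]],
    [1,[0,0.112,0],[0,0,0]],
    [1,[0,0.112,0],[0,0,0]],
  ],
  force=40,
)

```text
time_s: 15.3
eef_pos: [0.5989, 0.2604, 0.0099]
eef_rot: [-0.64, 0.299, -0.3, 0.641]
force: [-0.2, -0.6, 5.9]
gripper_width: 0.0389
```

```bash
python3 - <<'E'
from h import *
go((.527,.019,.16,-50))
E
```

```text
t 15.3 p [0.5989 0.2604 0.0099] yaw -50.0 w 0.0389 F [-0.2 -0.6  5.9] tilt [ 0.002  0.001 -1.   ]
(0.527, 0.019, 0.16, -50) -> [ 0.139  -0.1504 -0.2099] turn_y -0.0
```

Call:
apply_moves(
  increments=[
    [1,[0,-0.015,0],[0,0,0]],
    [1,[0,-0.06,0],[0,0,0]],
    [1,[0.006,-0.115,-0.009],[0,0,0]],
    [1,[0.02,-0.15,-0.03],[0,0,0]],
    [1,[0.045,-0.15,-0.068],[0,0,0]],
    [1,[0.07,-0.15,-0.106],[0,0,0]],
    [1,[0.095,-0.15,-0.143],[0,0,0]],
    [1,[0.118,-0.15,-0.178],[0,0,0]],
    [1,[0.133,-0.15,-0.201],[0,0,0]],
    [1,[0.139,-0.15,-0.21],[0,0,0]],
    [1,[0.139,-0.15,-0.21],[0,0,0]],
    [1,[0.139,-0.15,-0.21],[0,0,0]],
  ],
)

```text
time_s: 16.8
eef_pos: [0.5265, 0.0195, 0.1586]
eef_rot: [-0.641, 0.299, -0.299, 0.641]
force: [-0.0, 0.3, -1.1]
gripper_width: 0.0391
```

```bash
python3 - <<'E'
from h import *
go((.527,.019,.03,-50))
E
```

```text
t 16.8 p [0.5265 0.0195 0.1586] yaw -50.0 w 0.0391 F [-0.   0.3 -1.1] tilt [-0.  0. -1.]
(0.527, 0.019, 0.03, -50) -> [8.000e-04 1.286e-01 1.000e-04] turn_y 0.0
```

Call:
apply_moves(
  increments=[
    [1,[0.0005,0.035,0],[0,0,0]],
    [1,[0.0005,0.075,0],[0,0,0]],
    [1,[0.0005,0.108,0],[0,0,0]],
    [1,[0.0005,0.121,0],[0,0,0]],
    [1,[0.0005,0.126,0],[0,0,0]],
    [1,[0.0005,0.1275,0],[0,0,0]],
    [1,[0.0005,0.1285,0],[0,0,0]],
    [1,[0.0005,0.1292,0],[0,0,0]],
    [1,[0.0005,0.1298,0],[0,0,0]],
    [1,[0.0005,0.1298,0],[0,0,0]],
  ],
)

```text
time_s: 18.05
eef_pos: [0.5272, 0.0182, 0.0299]
eef_rot: [-0.641, 0.299, -0.299, 0.641]
force: [-2.1, -1.1, 5.1]
gripper_width: 0.0389
```

Call:
apply_moves(
  increments=[
    [0.1,[0,-0.0003,0],[0,0,0]],
    [-0.3,[0,-0.0003,0],[0,0,0]],
    [-0.6,[0,0,0],[0,0,0]],
    [-0.8,[0,0,0],[0,0,0]],
    [-0.8,[0,-0.02,0],[0,0,0]],
    [-0.8,[0,-0.06,0],[0,0,0]],
    [-1,[0,-0.105,0],[0,0,0]],
    [-1,[0,-0.11,0],[0,0,0]],
    [-1,[0,-0.11,0],[0,0,0]],
  ],
)

```text
time_s: 19.18
eef_pos: [0.5265, 0.0183, 0.1386]
eef_rot: [-0.641, 0.299, -0.299, 0.641]
force: [0.4, 0.0, -0.9]
gripper_width: 0.0855
```

```bash
python3 - <<'E'
from h import *
im,d=capture("wrist"); cv2.imwrite("pics/w8.png",im[:,:,::-1])
go((.591,-.352,.13,-50))
E
```

```text
t 19.225 p [0.5257 0.0184 0.1374] yaw -50.0 w 0.0851 F [ 0.5  0.3 -0.6] tilt [-0.002  0.    -1.   ]
(0.591, -0.352, 0.13, -50) -> [ 0.3258  0.0072 -0.1878] turn_y -0.0
```

View pics/w8.png

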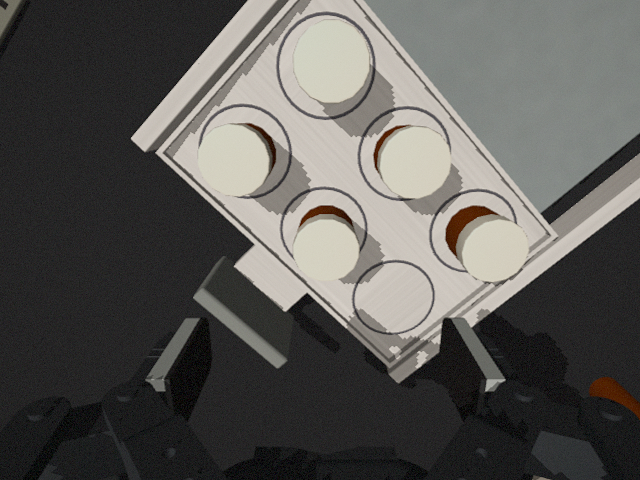

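Jar B stands in circle 1, at (326,245). Circle 2, at (393,297), is the only one left. Next is jar C.

Call:
apply_moves(
  increments=[
    [-1,[0.03,0.001,-0.017],[0,0,0]],
    [-1,[0.07,0.002,-0.04],[0,0,0]],
    [-1,[0.115,0.003,-0.066],[0,0,0]],
    [-1,[0.16,0.004,-0.092],[0,0,0]],
    [-1,[0.205,0.005,-0.118],[0,0,0]],
    [-1,[0.25,0.006,-0.144],[0,0,0]],
    [-1,[0.285,0.007,-0.164],[0,0,0]],
    [-1,[0.312,0.007,-0.18],[0,0,0]],
    [-1,[0.3258,0.007,-0.1878],[0,0,0]],
    [-1,[0.3258,0.007,-0.1878],[0,0,0]],
    [-1,[0.3258,0.007,-0.1878],[0,0,0]],
  ],
)

```text
time_s: 20.6
eef_pos: [0.5916, -0.3507, 0.1311]
eef_rot: [-0.641, 0.299, -0.298, 0.641]
force: [0.9, 0.1, 0.6]
gripper_width: 0.0854
```

```bash
python3 - <<'E'
from h import *
im,d=capture("wrist"); cv2.imwrite("pics/w9.png",im[:,:,::-1])
go((.591,-.352,.007,-50))
E
```

```text
t 20.65 p [ 0.5917 -0.3507  0.1314] yaw -50.0 w 0.0853 F [ 0.   0.4 -0.7] tilt [-0.001  0.001 -1.   ]
(0.591, -0.352, 0.007, -50) -> [ 0.0007  0.1244 -0.0014] turn_y 0.0
```

View pics/w9.png

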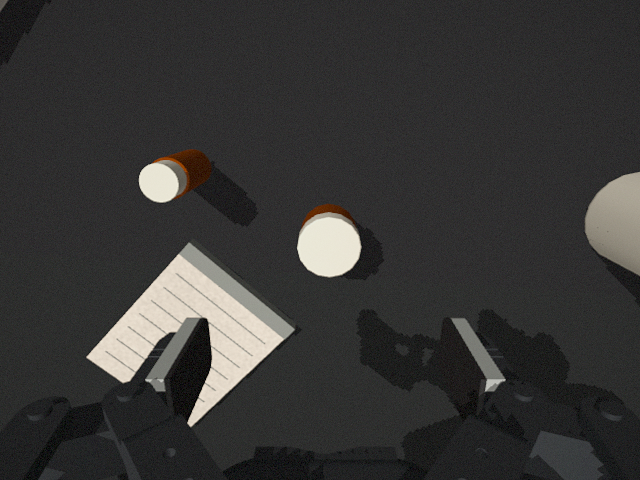

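The jar is at (330,245), midway between the fingers. The vial at (165,180) and the notepad are clear of them.

Call:
apply_moves(
  increments=[
    [-1,[0.0007,0.04,-0.001],[0,0,0]],
    [-1,[0.0007,0.09,-0.001],[0,0,0]],
    [-1,[0.0007,0.118,-0.001],[0,0,0]],
    [-1,[0.0007,0.124,-0.001],[0,0,0]],
    [-1,[0.0007,0.124,-0.001],[0,0,0]],
    [1,[0.0007,0.124,-0.001],[0,0,0]],
    [1,[0.0007,0.124,-0.001],[0,0,0]],
    [1,[0.0007,0.124,-0.001],[0,0,0]],
    [1,[0.0007,0.124,-0.001],[0,0,0]],
    [1,[0.0007,0.124,-0.001],[0,0,0]],
  ],
  force=40,
)

```text
time_s: 21.9
eef_pos: [0.5923, -0.3539, 0.0093]
eef_rot: [0.641, -0.298, 0.3, -0.641]
force: [-0.0, -0.1, 5.8]
gripper_width: 0.039
```

```bash
python3 - <<'E'
from h import *
go((.5195,-.052,.16,-50))
E
```

```text
t 21.9 p [ 0.5923 -0.3539  0.0093] yaw -50.1 w 0.039 F [-0.  -0.1  5.8] tilt [ 0.002 -0.001 -1.   ]
(0.5195, -0.052, 0.16, -50) -> [-0.2779 -0.1511  0.1381] turn_y -0.1
```

Call:
apply_moves(
  increments=[
    [1,[0,-0.015,0],[0,0,0]],
    [1,[0,-0.06,0],[0,0,0]],
    [1,[-0.015,-0.115,0.007],[0,0,0]],
    [1,[-0.045,-0.151,0.022],[0,0,0]],
    [1,[-0.085,-0.151,0.042],[0,0,0]],
    [1,[-0.125,-0.151,0.062],[0,0,0]],
    [1,[-0.165,-0.151,0.082],[0,0,0]],
    [1,[-0.205,-0.151,0.102],[0,0,0]],
    [1,[-0.24,-0.151,0.119],[0,0,0]],
    [1,[-0.265,-0.151,0.132],[0,0,0]],
    [1,[-0.278,-0.151,0.138],[0,0,0]],
    [1,[-0.278,-0.151,0.138],[0,0,0]],
  ],
)

```text
time_s: 23.4
eef_pos: [0.5186, -0.0512, 0.1589]
eef_rot: [0.641, -0.299, 0.299, -0.641]
force: [-0.4, -0.3, -1.4]
gripper_width: 0.0387
```

Call:
apply_moves(
  increments=[
    [1,[0,0,0],[0,0,0]],
  ],
)

```text
time_s: 23.52
eef_pos: [0.519, -0.0523, 0.1589]
eef_rot: [0.641, -0.299, 0.299, -0.641]
force: [-0.0, 0.3, -1.2]
gripper_width: 0.039
```

```bash
python3 - <<'E'
from h import *
im,d=capture("wrist"); cv2.imwrite("pics/w10.png",im[:,:,::-1])
go((.5195,-.052,.0295,-50))
E
```

```text
t 23.575 p [ 0.5191 -0.0524  0.1589] yaw -50.1 w 0.0393 F [ 0.5  0.3 -0.8] tilt [ 0. -0. -1.]
(0.5195, -0.052, 0.0295, -50) -> [-1.000e-04  1.294e-01  6.000e-04] turn_y -0.1
```

View pics/w10.png

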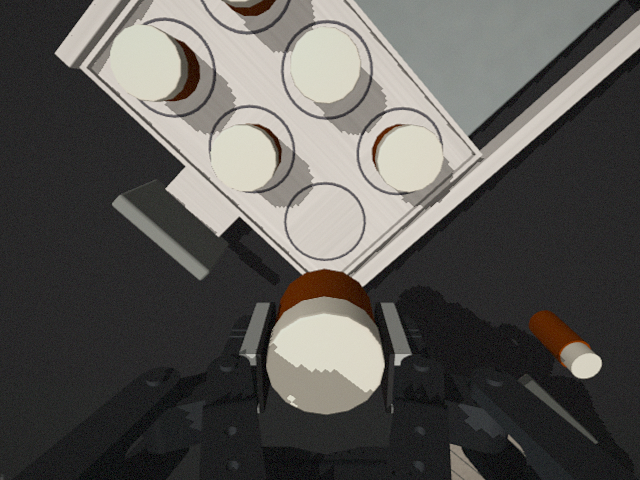

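Call:
apply_moves(
  increments=[
    [1,[0,0.035,0.0003],[0,0,0]],
    [1,[0,0.075,0.0003],[0,0,0]],
    [1,[0,0.108,0.0003],[0,0,0]],
    [1,[0,0.121,0.0003],[0,0,0]],
    [1,[0,0.1265,0.0003],[0,0,0]],
    [1,[0,0.1282,0.0003],[0,0,0]],
    [1,[0,0.1292,0.0003],[0,0,0]],
    [1,[0,0.13,0.0003],[0,0,0]],
    [1,[0,0.1306,0.0003],[0,0,0]],
    [1,[0,0.1306,0.0003],[0,0,0]],
  ],
)

```text
time_s: 24.82
eef_pos: [0.5197, -0.0515, 0.0293]
eef_rot: [-0.641, 0.299, -0.299, 0.641]
force: [-2.0, 0.3, 5.0]
gripper_width: 0.0392
```

Call:
apply_moves(
  increments=[
    [0.1,[0,-0.0003,0],[0,0,0]],
    [-0.3,[0,-0.0003,0],[0,0,0]],
    [-0.6,[0,0,0],[0,0,0]],
    [-0.8,[0,0,0],[0,0,0]],
    [-0.8,[0,-0.02,0],[0,0,0]],
    [-0.8,[0,-0.06,0],[0,0,0]],
    [-0.8,[0,-0.105,0],[0,0,0]],
    [-0.8,[0,-0.12,0],[0,0,0]],
    [-0.8,[0,-0.12,0],[0,0,0]],
  ],
)

```text
time_s: 25.95
eef_pos: [0.5196, -0.0515, 0.1488]
eef_rot: [-0.641, 0.298, -0.3, 0.641]
force: [-0.4, -0.3, -1.2]
gripper_width: 0.0771
```

```bash
python3 - <<'E'
from h import *
im,d=capture("wrist"); cv2.imwrite("pics/w11.png",im[:,:,::-1])
go((.41,.031,.14,-96),(.458-.035,.0263+.0037,.035,-96))
E
```

```text
t 26.0 p [ 0.5185 -0.0512  0.1472] yaw -50.1 w 0.077 F [-0.6  0.8  0.4] tilt [-0.001  0.    -1.   ]
(0.41, 0.031, 0.14, -96) -> [-0.1327  0.0073 -0.0304] turn_y 45.9
(0.42300000000000004, 0.03, 0.035, -96) -> [-0.1235  0.1123 -0.021 ] turn_y 45.9
```

View pics/w11.png

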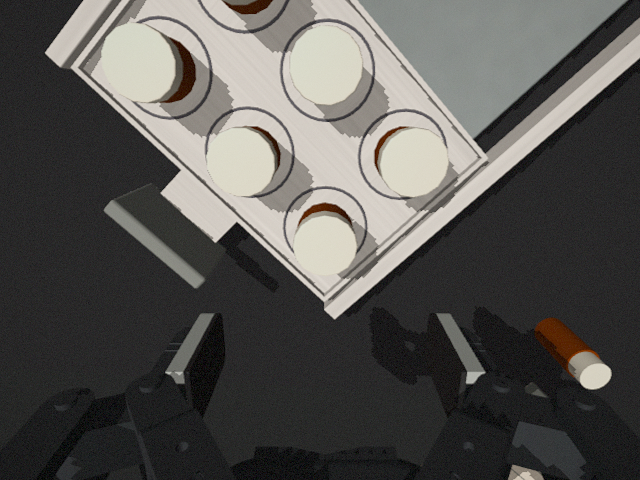

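All six circles hold one jar each, and none overlaps its circle's edge at the base. Now I'll move in front of the handle with the fingers shut.

Call:
apply_moves(
  increments=[
    [0,[-0.02,0.001,-0.004],[0,5,0]],
    [1,[-0.045,0.002,-0.01],[0,13,0]],
    [1,[-0.075,0.004,-0.017],[0,22,0]],
    [1,[-0.1,0.005,-0.023],[0,31,0]],
    [1,[-0.12,0.007,-0.028],[0,39,0]],
    [1,[-0.1327,0.007,-0.0304],[0,45.9,0]],
    [1,[-0.1327,0.007,-0.0304],[0,45.9,0]],
    [1,[-0.1327,0.007,-0.0304],[0,45.9,0]],
  ],
)

```text
time_s: 27.0
eef_pos: [0.4101, 0.0307, 0.14]
eef_rot: [-0.474, 0.525, -0.524, 0.473]
force: [-0.5, -0.3, -0.4]
gripper_width: -0.0001
```

```bash
python3 - <<'E'
from h import *
im,d=capture("wrist"); cv2.imwrite("pics/w12.png",im[:,:,::-1])
im,d=capture("top"); cv2.imwrite("pics/t2.png",im[:,:,::-1])
go((.41,.031,.038,-96))
for k in (.41,.458): print(proj("top",(k,.03,.07)))
E
```

```text
t 27.1 p [0.4106 0.0306 0.1407] yaw -95.9 w 0.0002 F [ 0.9 -0.4  0.2] tilt [-0.001  0.    -1.   ]
(0.41, 0.031, 0.038, -96) -> [-0.0003  0.1027 -0.0005] turn_y 0.1
[305.60040002 301.71277828]
[306.30259506 277.84957243]
```

View pics/w12.png

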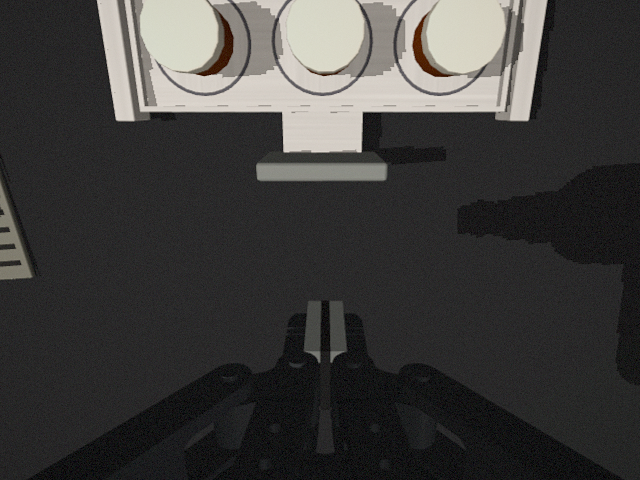

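The shut fingers at column 325 line up with the handle, whose middle is at (322,170). Descending, then a slow approach.

Call:
apply_moves(
  increments=[
    [1,[0,0.04,0],[0,0,0]],
    [1,[0,0.085,0],[0,0,0]],
    [1,[0,0.102,0],[0,0,0]],
    [1,[0,0.103,0.004],[0,0,0]],
    [1,[0,0.103,0.012],[0,0,0]],
    [1,[0,0.103,0.019],[0,0,0]],
    [1,[0,0.103,0.023],[0,0,0]],
    [1,[0,0.103,0.0255],[0,0,0]],
    [1,[0,0.103,0.0275],[0,0,0]],
    [1,[0,0.103,0.0295],[0,0,0]],
    [1,[0,0.103,0.0315],[0,0,0]],
    [1,[0,0.103,0.0335],[0,0,0]],
  ],
)

```text
time_s: 28.6
eef_pos: [0.4435, 0.0275, 0.0381]
eef_rot: [-0.474, 0.526, -0.525, 0.473]
force: [-2.8, 0.5, 2.1]
gripper_width: 0.0
```

```bash
python3 - <<'E'
from h import *
go((.41,.031,.038,-96))
E
```

```text
t 28.6 p [0.4435 0.0275 0.0381] yaw -95.9 w 0.0 F [-2.8  0.5  2.1] tilt [-0.001  0.    -1.   ]
(0.41, 0.031, 0.038, -96) -> [-0.0001  0.0002 -0.0337] turn_y 0.1
```

Call:
apply_moves(
  increments=[
    [1,[0,0,0.002],[0,0,0]],
    [1,[0,0,0.005],[0,0,0]],
    [1,[0,0,0.0085],[0,0,0]],
    [1,[0,0,0.0125],[0,0,0]],
    [1,[0,0,0.017],[0,0,0]],
    [1,[0,0,0.022],[0,0,0]],
    [1,[0,0,0.027],[0,0,0]],
    [1,[0,0,0.032],[0,0,0]],
    [1,[0,0,0.037],[0,0,0]],
    [1,[0,0,0.041],[0,0,0]],
    [1,[0,0,0.044],[0,0,0]],
    [1,[0,0,0.046],[0,0,0]],
  ],
)

```text
time_s: 30.1
eef_pos: [0.4897, 0.0226, 0.0381]
eef_rot: [-0.473, 0.525, -0.525, 0.473]
force: [-1.9, 0.1, -0.1]
gripper_width: -0.0001
```

```bash
python3 - <<'E'
from h import *
go((.41,.031,.038,-96))
im,d=capture("wrist"); cv2.imwrite("pics/w13.png",im[:,:,::-1])
E
```

```text
t 30.1 p [0.4897 0.0226 0.0381] yaw -95.9 w -0.0001 F [-1.9  0.1 -0.1] tilt [-0. -0. -1.]
(0.41, 0.031, 0.038, -96) -> [-0.0001  0.0002 -0.0802] turn_y 0.1
```

View pics/w13.png

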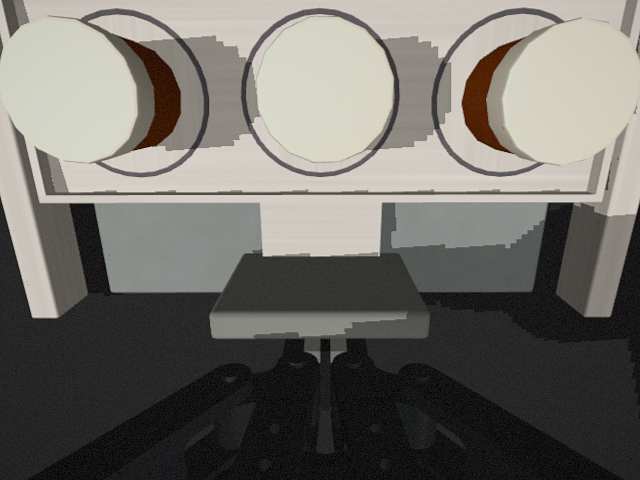

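The tray is sliding with about 2 N on the fingers, and the jars have stayed put. Continuing.

Call:
apply_moves(
  increments=[
    [1,[0,0,0.002],[0,0,0]],
    [1,[0,0,0.005],[0,0,0]],
    [1,[0,0,0.0085],[0,0,0]],
    [1,[0,0,0.0125],[0,0,0]],
    [1,[0,0,0.017],[0,0,0]],
    [1,[0,0,0.022],[0,0,0]],
    [1,[0,0,0.027],[0,0,0]],
    [1,[0,0,0.032],[0,0,0]],
    [1,[0,0,0.0365],[0,0,0]],
    [1,[0,0,0.0405],[0,0,0]],
    [1,[0,0,0.044],[0,0,0]],
    [1,[0,0,0.047],[0,0,0]],
  ],
)

```text
time_s: 31.65
eef_pos: [0.5366, 0.0177, 0.0383]
eef_rot: [0.473, -0.525, 0.525, -0.473]
force: [-2.6, -1.0, 1.0]
gripper_width: 0.0001
```

Call:
apply_moves(
  increments=[
    [1,[0,0,0.002],[0,0,0]],
    [1,[0,0,0.004],[0,0,0]],
    [1,[0,0,0.006],[0,0,0]],
    [1,[0,0,0.008],[0,0,0]],
    [1,[0,0,0.0095],[0,0,0]],
    [1,[0,0,0.0105],[0,0,0]],
  ],
)

```text
time_s: 32.4
eef_pos: [0.5469, 0.0167, 0.0382]
eef_rot: [0.473, -0.525, 0.525, -0.473]
force: [-2.4, -0.2, 0.9]
gripper_width: 0.0003
```

```bash
python3 - <<'E'
from h import *
go((.4435,.0275,.038,-96))
E
```

```text
t 32.4 p [0.5469 0.0167 0.0382] yaw -95.9 w 0.0003 F [-2.4 -0.2  0.9] tilt [ 0.  0. -1.]
(0.4435, 0.0275, 0.038, -96) -> [-0.      0.0002 -0.104 ] turn_y 0.1
```

Travel is 104 mm since contact. Creeping to the stop.

Call:
apply_moves(
  increments=[
    [1,[0,0,0.001],[0,0,0]],
    [1,[0,0,0.002],[0,0,0]],
    [1,[0,0,0.003],[0,0,0]],
    [1,[0,0,0.004],[0,0,0]],
    [1,[0,0,0.0045],[0,0,0]],
  ],
)

```text
time_s: 33.02
eef_pos: [0.5513, 0.0163, 0.0382]
eef_rot: [-0.473, 0.525, -0.525, 0.473]
force: [-2.4, 0.0, 1.5]
gripper_width: 0.0002
```

Call:
apply_moves(
  increments=[
    [1,[0,0,0.0007],[0,0,0]],
    [1,[0,0,0.0014],[0,0,0]],
  ],
)

```text
time_s: 33.28
eef_pos: [0.5516, 0.0162, 0.038]
eef_rot: [-0.474, 0.526, -0.524, 0.473]
force: [-7.7, 0.4, 5.0]
gripper_width: -0.0001
```

Call:
apply_moves(
  increments=[
    [1,[0,0,0.0007],[0,0,0]],
    [1,[0,0,0.0014],[0,0,0]],
  ],
)

```text
time_s: 33.52
eef_pos: [0.5516, 0.0162, 0.0377]
eef_rot: [-0.475, 0.527, -0.523, 0.472]
force: [-11.6, 0.8, 9.4]
gripper_width: 0.0001
```

It's against the stop: the force rose to 12 N with no more travel. Backing off and clearing the view.

Call:
apply_moves(
  increments=[
    [1,[0,0,-0.003],[0,0,0]],
    [1,[0,0,-0.01],[0,0,0]],
    [1,[0,0,-0.035],[0,0,0]],
    [1,[0,-0.03,-0.07],[0,0,0]],
    [1,[0,-0.08,-0.1],[0,0,0]],
    [1,[0,-0.13,-0.12],[0,0,0]],
    [1,[0,-0.15,-0.13],[0,0,0]],
    [1,[0,-0.15,-0.13],[0,0,0]],
  ],
)

```text
time_s: 34.52
eef_pos: [0.4258, 0.0293, 0.1905]
eef_rot: [0.472, -0.524, 0.527, -0.475]
force: [-0.3, 0.1, -0.5]
gripper_width: -0.0001
```

```bash
python3 - <<'E'
from h import *
im,d=capture("top"); cv2.imwrite("pics/t3.png",im[:,:,::-1]);cv2.imwrite("pics/t3a.png",cv2.resize(im[130:300,245:405,::-1],None,fx=3.5,fy=3.5,interpolation=cv2.INTER_CUBIC))
im,d=capture("wrist"); cv2.imwrite("pics/w14.png",im[:,:,::-1])
im,d=capture("scene"); cv2.imwrite("pics/s3.png",im[:,:,::-1])
go((.42,.03,.2,-96))
E
```

```text
t 34.675 p [0.4243 0.0294 0.1866] yaw -96.0 w 0.0001 F [-0.  -0.5  0.1] tilt [-0.002  0.    -1.   ]
(0.42, 0.03, 0.2, -96) -> [-0.0002 -0.0134 -0.0044] turn_y 0.0
```

View pics/t3.png

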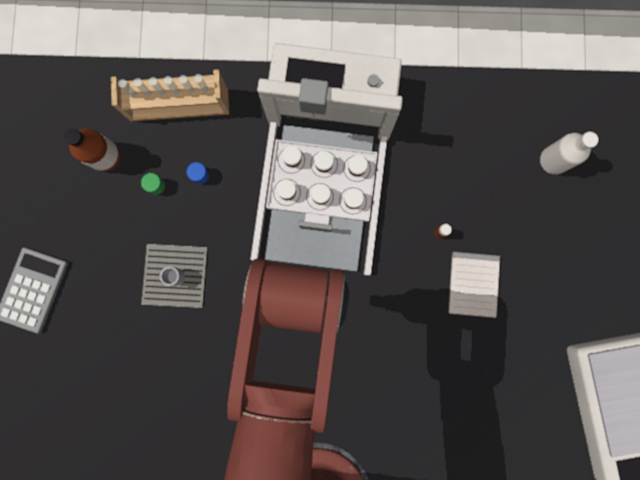

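View pics/w14.png

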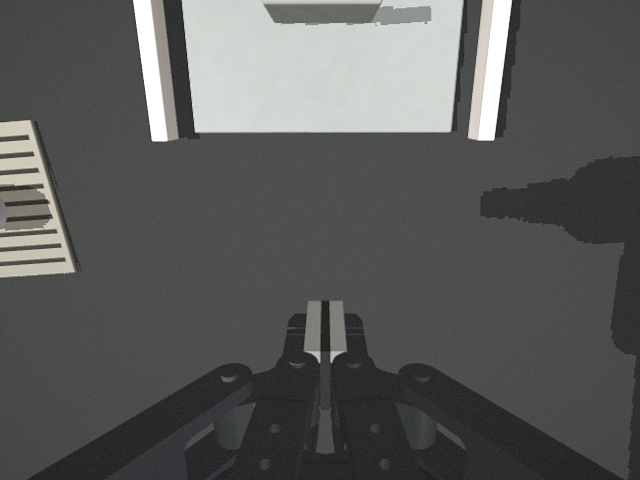

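View pics/s3.png

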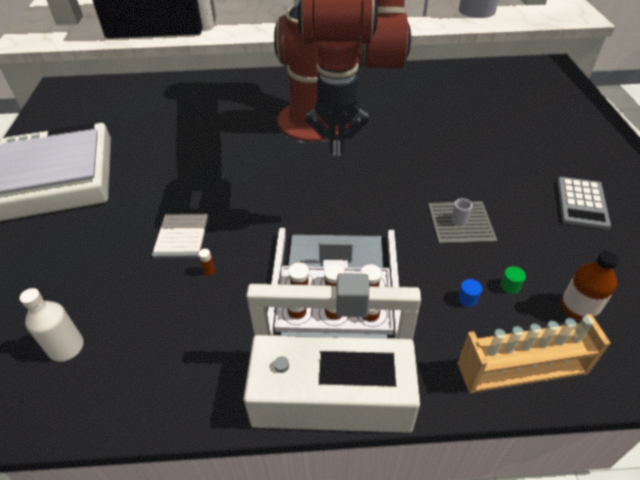

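The top view shows six upright jars in two rows of three, from (290,157) to (353,200). The beaker is on the mat at (170,276), and the vial, blue and green pots haven't moved. I'll check how far the tray travelled and how each jar is centred.

```bash
python3 - <<'E'
from h import *
im=cv2.imread("pics/t3.png"); im0=cv2.imread("pics/top0.png")
a=np.radians(-5.96); u=np.array([np.cos(a),np.sin(a)]); l=np.array([-u[1],u[0]]); s1=np.array([.5266,.0192])+.11*u
hsv=cv2.cvtColor(im,cv2.COLOR_BGR2HSV)
cv2.imwrite("pics/z.png",cv2.resize(im[135:240,255:385],None,fx=6,fy=5.7,interpolation=cv2.INTER_CUBIC))
v=im.copy()
big=cv2.resize(im[135:235,255:385],None,fx=6,fy=6,interpolation=cv2.INTER_CUBIC)
T=lambda p:((np.array(p)-[255,135]+.5)*6-.5).astype(int)
for k in range(6):
    c=s1+(k//3)*.072*u+(1-k%3)*.072*l
    for z,r,col in((.02,.028,(0,0,255)),(.06,.02,(0,200,0))):
        pts=np.array([T(proj("top",(c[0]+r*np.cos(t),c[1]+r*np.sin(t),z))) for t in np.linspace(0,6.283,40)]); cv2.polylines(big,[pts.reshape(-1,1,2)],True,col,1)
g=s1-.069*u
for w in(-.035,.035):
    q=T(proj("top",(*(g-.005*u+w*l),.07))); cv2.circle(big,tuple(int(i) for i in q),4,(255,0,0),1)
cv2.imwrite("pics/z.png",big); print(big.shape)
E
```

```text
(600, 780, 3)
```

View pics/z.png

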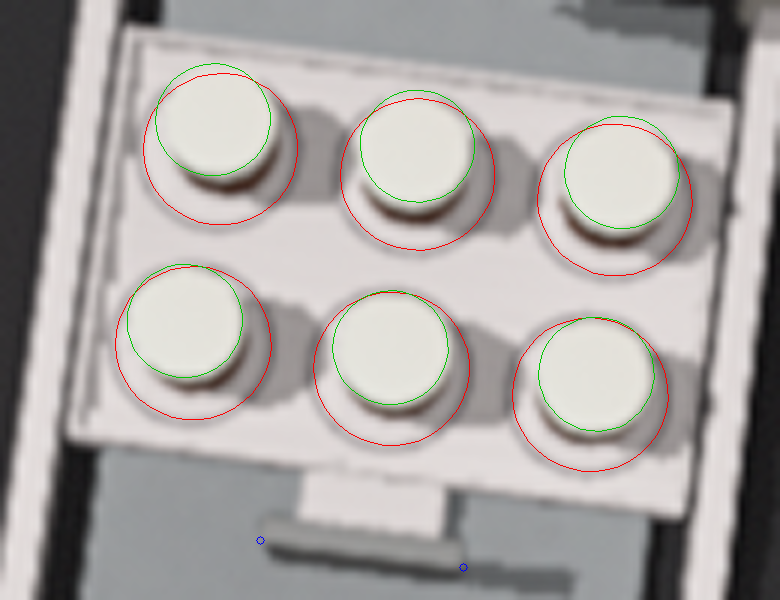

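```bash
python3 -c "
from cell import *
print(finish_job())"
```

```text
the job is handed in; nothing more can be done
None
```

I stood the beaker on the drain mat and set the three bench jars on circles 3, 1 and 2, each lowered to light contact (about 5 N). Then I pushed the tray to its stop by its handle and handed the job in at about 35 s.

**Tray:** in the last top picture, the circle and lid outlines predicted for 110 mm of travel match the picture to within a few mm. The arm itself measured about 109 mm after first touch, then the force rose to 12 N with no further travel.

**Jars and the rest:** all six jars stand upright inside their circles, the beaker is upright on the mat, and the vial and the blue and green pots are where they were. No check failed or disagreed.

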